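# Pull-test a picture-frame hanger with a spring gauge

### The job

The hanger of the clamped picture frame needs its pull test: draw the spring gauge's orange handle straight out until the orange pointer stands at the red marker, without going past it, and hold it there for at least a full second. Then ease the handle fully back in without letting it snap, and slide the black transport lock all the way to its end stop at the green patch. Leave the red marker and the jar, paint tube and box of pastels where they are.

Things in the scene. Friction and masses are not known exactly. Their poses are not given: they have to be found in the camera images.
- test_rig: Fixed rig: plywood board; at its +x end a clamped dark picture frame 170 x 200 mm, face down (32 mm high, red clamp knobs to 48 mm); in the middle a blue gauge housing, rig x -80 to +80, y -35 to +35 mm, top 52 mm above the table, with a white scale (ticks every 10 mm). Origin: under the housing's centre, at table height; z up. The gauge is pulled along rig -x, the lock slides along rig +y.
- pull_grip (a point): Top centre of the orange handle, an upright paddle 12 mm thick (rig x) and 70 mm wide (rig y), 38 to 72 mm above the table, on a 24 mm wide foot. A 10 mm rod, axis 22 mm above the table, joins it to the housing. When home it is at rig x -131, y 0 mm, with 45 mm clear between handle and housing above the rod. Axes as the rig's.
- pull (a joint): How far handle and pointer are drawn out, m: 0 home, stop at 0.095, growing along rig -x. A spring pulls it home: about 2 N at 0, rising 150 N/m (7 to 14 N at the marker). Let go, it snaps home. With the lock closed it is bolted at home.
- pointer_tip (a point): Tip of the orange pointer on top of the gauge housing, a bar 3 mm wide (rig x), 55 mm above the table. It moves one-to-one with the handle along rig -x. At rig x +68, y +6 mm when home.
- marker_tip (a point): Tip of the red marker (bar 4 mm wide along rig x, 5 mm tall) on a rail beside the pointer's slot, 55 mm above the table, rig y +8 mm; 35 to 75 mm from the pointer's home towards rig -x, different each time. The pointer stands at it when both tips have the same rig x, and passes it freely. A 3 N push would shift it.
- lock_top (a point): Top centre of the black transport lock grip (14 mm along rig x, 12 mm along y, 24 mm tall, white line on top) on the housing's top near the handle's end, at rig x -62 mm, rig y -12 mm plus its travel; its top is 76 mm above the table.
- lock (a joint): Lock travel, m: 0 open, 0.024 closed at its end stop by the green patch (grows along the rig's +y). Starts at 0 to 0.006. About 1.5 N moves it and it stays where it is left. Its bolt goes in only when the handle is fully home; otherwise it is blocked at about 0.012.
- gesso_jar: Loose jar, diameter 64 mm, 85 mm tall, black lid. Origin: centre of its underside. Leave alone.
- paint_tube: Loose aluminium paint tube with a green band, lying, 113 x 36 x 18 mm, its length along its x. Origin: centre of its underside. Leave alone.
- pastel_box: Loose open cardboard tray of pastels, 75 x 110 x 18 mm. Origin: centre of its underside. Leave alone.

How it is judged:
On the way, in this order (a step that is already met when the one before it is completed fails the run):
1. the pointer is held within 4 mm of the red marker for one second (x of pointer_tip in the frame of marker_tip between -0.004 and 0.004 m), for 1 s.
2. the handle is back fully home (within 4 mm) (value of joint pull below 0.004 m), for 0.2 s.
At the end, for the whole second after the job is handed in: The transport lock is at its end stop (21.5 mm or more of its 24 mm), the handle is home (within 4 mm), the red marker is within 4 mm of where it was, and the jar, tube and pastel tray are at rest within 20 mm of where they stood (value of joint lock above 0.0215 m and value of joint pull below 0.004 m and distance of marker_tip from where it was at the start of the episode below 0.004 m and linear speed of each of gesso_jar, paint_tube, pastel_box below 0.02 m/s and distance of each of gesso_jar, paint_tube, pastel_box from where it was at the start of the episode below 0.02 m); the robot touches nothing.
It fails at once if the pointer was pulled more than 10 mm past the red marker (x of pointer_tip in the frame of marker_tip below -0.01 m).
It fails at once if the handle snapped back (faster than 0.3 m/s) (velocity of joint pull below -0.3 m/s).
It fails at once if the red marker was shifted by more than 4 mm (distance of marker_tip from where it was at the start of the episode above 0.004 m).
It fails at once if the jar, paint tube or pastel box was moved by more than 20 mm (distance of any of gesso_jar, paint_tube, pastel_box from where it was at the start of the episode above 0.02 m).
It also fails if it takes over 48 s, if anything falls off the work surface, if the arm or the gripper's body presses on something with over 40 N, if the wrist force passes 120 N, or if a joint passes its speed limit or range.

### The arm

A 6-joint arm with a two-finger parallel gripper is mounted at the origin on the work surface. World frame = base frame: x ahead of the robot, y to its left, z up, the work surface at z = 0. Lengths are in m, angles in rad, forces in N, time in s.
With the tool pointing down it reaches from about 0.225 to 0.875 m from the base axis. Payload 3.4 kg.
Tool frame: the origin (TCP) lies at the very end of the fingers, on their centre line; the grasp point (between the pads) lies 19 mm behind it (manip.tcp_to_grasp is the distance from the TCP to the grasp point, in m); z points along the fingers, y is the line along which they close (so a half turn about z gives the same grasp; the last joint's range is limited). The gripper opens to 85 mm and grips with 20 to 120 N. Pads are 22 mm wide; open, the fingers measure 114 mm over their backs; the gripper's body (76 mm by 85 mm) begins 54 mm behind the grasp point. The pads swing forward as they close: fully open they stand 13 mm farther back than shut.
Start: joints at [-1.34, 0.276, 1.505, -0, 1.361, -0.121], TCP at [0.198, -0.54, 0.202] pointing down, gripper open.
Joint ranges: [-2.89, 2.89], [-0.75, 2.08], [0.22, 2.7], [-1.18, 4.32], [0.11, 2.71], [-2.7, 2.7]. Speed limits (rad/s): [2.57, 2.57, 3.14, 3.14, 3.14, 3.14].

### API

Orientations are given as a unit quaternion [w, x, y, z].
In Python, from rig import status, get_image, job, manip gives the robot as it stands.
- The arm moves only by the tool apply_moves, never from a script. Its arguments are lists of equal length, an entry for each row: "xyz": the shift along the tool's x, y, z each as a share of 0.3 m, from -1 to 1, a list of three; "rot": the turn, a rotation vector about the tool's x, y, z each as a share of 60 degrees, from -1 to 1, a list of three; "hand": the opening, from -1 (shut) to 1 (fully open). A call has 1 to 8 rows; each row shifts and turns the commanded pose from where the row before left it, along the tool's axes as they then stand; what a row does not reach is not made up. A row lasts 1/8 s, in which the tool goes at most 62.5 mm and 10.7 degrees, less where a joint would pass 70% of its speed; a pose out of reach is approached as far as the arm can. A call with a number of a shift or a turn outside -1 to 1 is refused whole. A call with a gripper value outside its range is refused whole. The fingers move at their own pace and stop on an object; "force" is the grip in N (left out, the last holds). Time passes only in rows, so rows that do not move let the fingers close. It gives the time, the measured TCP pose, the force, the opening and the grip force at its end, in the units of the state.
- status.get_state(): the state, without advancing time (a new reading comes with each control period).
- get_image(name): name is "scene" or "top" or "wrist"; returns a dict with "pixels" (384x512x3 uint8, red, green, blue), "fovy" (degrees; the focal length in pixels is half the picture's height over the tangent of half this angle, whatever the lens; pixels are square), "cx", "cy" (the principal point, pixels), "origin" and "orientation" of the camera in the world; the wrist camera has in their place "tool_from_camera" (4x4, takes a point from camera to tool coordinates, whose origin is the TCP and whose axes are the flange's). Camera axes: x right, y down, z forward; pixel columns grow to the right and rows downward; lengths in m; the calibration is good to about 2 mm. A picture is of the moment at which its call begins: read the wrist's pose just before it. There is no depth.
- job.sign_off(): hands the job in; it is judged then, once.
The state is a dict: "clock": time; "qpos": joint angles; "qd": joint speeds; "effort": joint torques, N m; "position": TCP position; "ee_rot": TCP orientation; "contact_force": force on the tool from outside, world axes, zero at the start; "moment": the same for the moment, N m; "width": finger opening in m; "gripper_force": force on a finger pad.
Only numpy, scipy, OpenCV 4.12 (cv2) and the standard library are available. Lean on these libraries where they do the work, as an engineer would, in place of code of your own. Each camera call takes 0.05 s, during which the arm holds its last target. There are 200 camera calls.

## Working session

There is one attempt and no reset: what is moved stays moved. The work goes in short steps, Python scripts to look and compute and a tool call to move; the robot and the scene stay as the last step left them, time stands still between calls to the robot, and variables do not carry over. Pictures are saved under pics/ and viewed, at most 10 in all, crops included, and the job is handed in when it is done.

Besides the shell and the picture viewer there is one more tool, called after "Call:" by a JSON object that holds its "fn" and its "kwargs". apply_moves: Moves the arm, as the interface text tells. Its arguments: {"type":"object","properties":{"xyz":{"type":"array","items":{"type":"array","items":{"type":"number","minimum":-1,"maximum":1}}},"rot":{"type":"array","items":{"type":"array","items":{"type":"number","minimum":-1,"maximum":1}}},"hand":{"type":"array","items":{"type":"number"}},"force":{"type":"number"}},"required":["xyz","rot","hand"]}

```bash
mkdir -p pics
cat > h.py <<'E'
import numpy as np, cv2
from scipy.spatial.transform import Rotation as R
from rig import status, get_image, job, manip
def rq(q): return R.from_quat([q[1],q[2],q[3],q[0]]).as_matrix()
def snap(name,fn=None):
    s=status.get_state(); im=get_image(name)
    f=im["pixels"].shape[0]/2/np.tan(np.radians(im["fovy"])/2)
    if "tool_from_camera" in im:
        T=np.array(im["tool_from_camera"]); Rt=rq(s["ee_rot"])
        Rc=Rt@T[:3,:3]; o=np.array(s["position"])+Rt@T[:3,3]
    else: Rc=rq(im["orientation"]); o=np.array(im["origin"])
    c=dict(f=f,cx=im["cx"],cy=im["cy"],R=Rc,o=o)
    if fn:
        cv2.imwrite(f"pics/{fn}.png",im["pixels"][:,:,::-1]); np.savez(f"pics/{fn}.npz",**c)
    return im["pixels"],c
def load(fn): return cv2.imread(f"pics/{fn}.png"),dict(np.load(f"pics/{fn}.npz"))
def ray(c,u,v,z):
    d=c["R"]@np.array([(u-c["cx"])/c["f"],(v-c["cy"])/c["f"],1]); return c["o"]+d*(z-c["o"][2])/d[2]
def proj(c,p):
    q=c["R"].T@(np.array(p)-c["o"]); return c["f"]*q[:2]/q[2]+[c["cx"],c["cy"]]
def crop(fn,u0,v0,w,h,k,out):
    im=cv2.imread(f"pics/{fn}.png")[v0:v0+h,u0:u0+w]
    cv2.imwrite(f"pics/{out}.png",cv2.resize(im,None,fx=k,fy=k,interpolation=cv2.INTER_CUBIC))
E
python3 - <<'E'
from h import *
a,c=snap("top","top0"); b,d=snap("scene","sc0")
print(c,manip.tcp_to_grasp, status.get_state())
E
```

```text
{'f': np.float64(450.31940697951205), 'cx': 257.0174816570995, 'cy': 193.2524922908128, 'R': array([[ 0.02890989, -0.98107505,  0.19145749],
       [-0.99912436, -0.03415701, -0.02416211],
       [ 0.03024445, -0.19059132, -0.98120346]]), 'o': array([0.45115385, 0.02545291, 0.82507941])} 0.0187 {'clock': 0.1, 'qpos': array([-1.33998442e+00,  2.76516224e-01,  1.50602869e+00,  2.27466118e-05,
        1.36072202e+00, -1.21005070e-01]), 'qd': array([-0.00046168, -0.001946  , -0.00242065,  0.00158641, -0.00060406,
        0.00049412]), 'effort': array([ 1.90395542e-03, -4.17699480e+01, -2.46404386e+01, -3.33443370e-05,
        5.67815179e-03,  3.25633344e-06]), 'position': array([ 0.1980236 , -0.53925137,  0.20092629]), 'ee_rot': array([-8.36489111e-04,  9.84568029e-01,  1.75000273e-01, -3.48342522e-05]), 'contact_force': array([-1.00074643,  0.71037506,  0.02619891]), 'moment': array([-0.03203802, -0.03752315,  0.03128752]), 'gripper_force': 0.0, 'width': 0.0852893523952148}
```

View pics/top0.png

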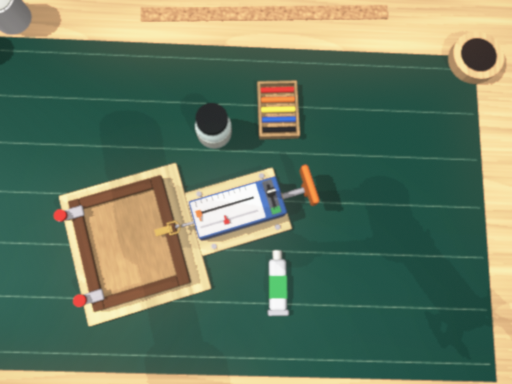

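View pics/sc0.png

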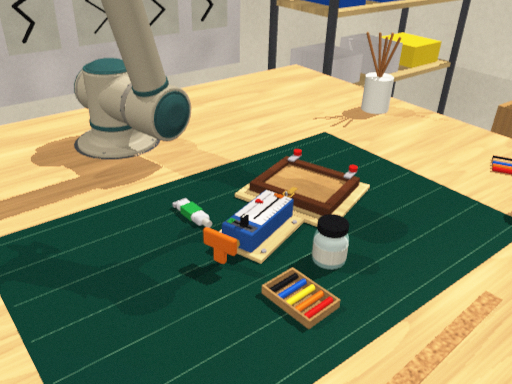

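The top view shows the rig with the frame at lower left (about 130,245), the housing around (238,208), the orange handle at (309,185), the lock near (270,190), the jar at (213,122), the pastels at (279,110) and the tube at (278,285). I'll enlarge the gauge.

```bash
python3 -c "
from h import *
crop('top0',175,150,155,110,5,'c0')"
```

```text
(no output)
```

View pics/c0.png

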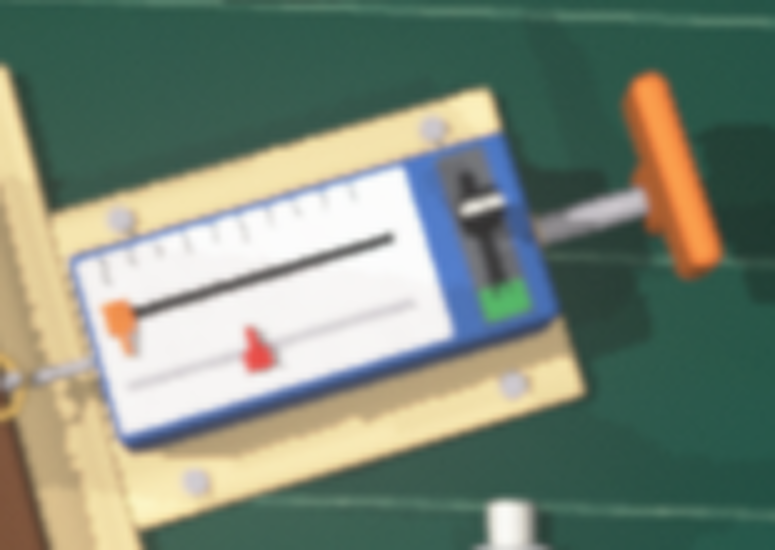

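```bash
cat >> h.py <<'E'
def fit(c,pts,off=(0,0),k=1):
    "pts: (u,v,z,rx,ry) in crop pixels -> rig pose [x,y,yaw], residuals mm"
    from scipy.optimize import least_squares
    W=np.array([ray(c,(u+.5)/k-.5+off[0],(v+.5)/k-.5+off[1],z)[:2] for u,v,z,_,_ in pts]); P=np.array([[a,b] for *_,a,b in pts])
    def r(p):
        C=np.array([[np.cos(p[2]),-np.sin(p[2])],[np.sin(p[2]),np.cos(p[2])]]); return ((P@C.T+p[:2])-W).ravel()
    s=least_squares(r,[W[0,0],W[0,1],np.pi/2]); return s.x,s.fun.reshape(-1,2)*1e3
def toworld(p,x,y): return np.array([p[0]+np.cos(p[2])*x-np.sin(p[2])*y,p[1]+np.sin(p[2])*x+np.cos(p[2])*y])
def torig(p,w):
    d=np.array(w[:2])-p[:2]; C,S=np.cos(p[2]),np.sin(p[2]); return np.array([C*d[0]+S*d[1],-S*d[0]+C*d[1]])
E
python3 - <<'E'
from h import *
_,c=load('top0')
p,r=fit(c,[(72,260,.052,.08,-.035),(500,135,.052,-.08,-.035),(555,320,.052,-.08,.035),(128,442,.052,.08,.035)],(175,150),5)
print(p,np.degrees(p[2]),r.round(1))
def q(u,v,z):
    w=ray(c,(u+.5)/5-.5+175,(v+.5)/5-.5+150,z); return w[:2].round(4),torig(p,w).round(4)
for n,a in dict(pointer=(130,352,.055),marker=(251,330,.055),lock=(482,206,.076),handleA=(648,75,.072),handleB=(704,265,.072)).items(): print(n,*q(*a))
print(toworld(p,-.131,0))
s=status.get_state();print(s['qpos'],rq(s['ee_rot']).round(3))
im=get_image('wrist');print(np.array(im['tool_from_camera']).round(3),im['fovy'])
E
```

```text
[0.57614294 0.03932052 1.89099198] 108.34585958848314 [[ 1.   2.3]
 [ 1.5 -1.9]
 [ 0.4 -3.3]
 [-3.   2.9]]
pointer [0.5513 0.102 ] [0.0673 0.0039]
marker [0.5603 0.0608] [0.0254 0.0083]
lock [ 0.6024 -0.0166] [-0.0614 -0.0073]
handleA [ 0.6515 -0.0733] [-0.1306 -0.036 ]
handleB [ 0.5853 -0.093 ] [-0.1285  0.0329]
[ 0.61737548 -0.08502126]
[-1.33998442e+00  2.76516224e-01  1.50602869e+00  2.27466118e-05
  1.36072202e+00 -1.21005070e-01] [[ 0.939  0.345 -0.   ]
 [ 0.345 -0.939  0.002]
 [ 0.    -0.002 -1.   ]]
[[ 0.    -0.949 -0.314  0.08 ]
 [ 1.     0.    -0.     0.001]
 [ 0.001 -0.314  0.949 -0.171]
 [ 0.     0.     0.     1.   ]] 61.47832599270009
```

Call:
{"fn": "apply_moves", "kwargs": {"xyz": [[0.15,-0.08,0],[0.15,-0.08,0],[0.15,-0.08,0],[0.15,-0.08,0],[0.15,-0.08,0],[0.15,-0.08,0],[0.15,-0.08,0],[0.15,-0.08,0]], "rot": [[0,0,0],[0,0,0],[0,0,0],[0,0,0],[0,0,0],[0,0,0],[0,0,0],[0,0,0]], "hand": [-0.05,-0.05,-0.05,-0.05,-0.05,-0.05,-0.05,-0.05], "force": 40}}

```text
clock: 1.15
position: [0.4708, -0.2341, 0.2016]
ee_rot: [0.0, 0.985, 0.175, -0.0]
contact_force: [0.4, -0.3, 0.3]
width: 0.0406
gripper_force: 0.0
```

Call:
{"fn": "apply_moves", "kwargs": {"xyz": [[0.15,-0.08,0],[0.15,-0.08,0],[0.15,-0.08,0],[0.1,-0.06,0],[0,0,0],[0,0,0]], "rot": [[0,0,0],[0,0,0],[0,0,0],[0,0,0],[0,0,0],[0,0,0]], "hand": [-0.05,-0.05,-0.05,-0.05,-0.05,-0.05]}}

```text
clock: 1.9
position: [0.5932, -0.0945, 0.2013]
ee_rot: [0.0, 0.985, 0.175, -0.001]
contact_force: [-0.8, -0.7, 0.1]
width: 0.0407
gripper_force: 0.0
```

Run:
```python
from h import *
snap('wrist','w1'); s=status.get_state(); print(s['position'],rq(s['ee_rot']).round(3).tolist(),s['width'])
```

```text
[ 0.59304631 -0.09485543  0.20145442] [[0.939, 0.344, -0.001], [0.344, -0.939, -0.0], [-0.001, 0.0, -1.0]] 0.040495475665972835
```

View pics/w1.png

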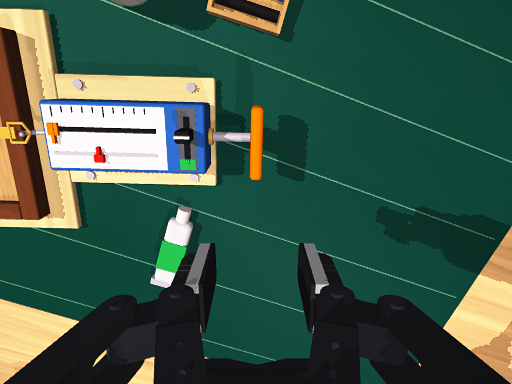

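The wrist view shows the housing spanning (40..210, 100..172), the pointer at (53,140), the marker at (99,148), the lock at (184,135) and the handle top line from (257,107) to (257,178). I'll enlarge it.

```bash
python3 -c "
from h import *
crop('w1',30,90,130,95,6,'c1'); crop('w1',150,85,125,105,6,'c2')"
```

```text
(no output)
```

View pics/c1.png

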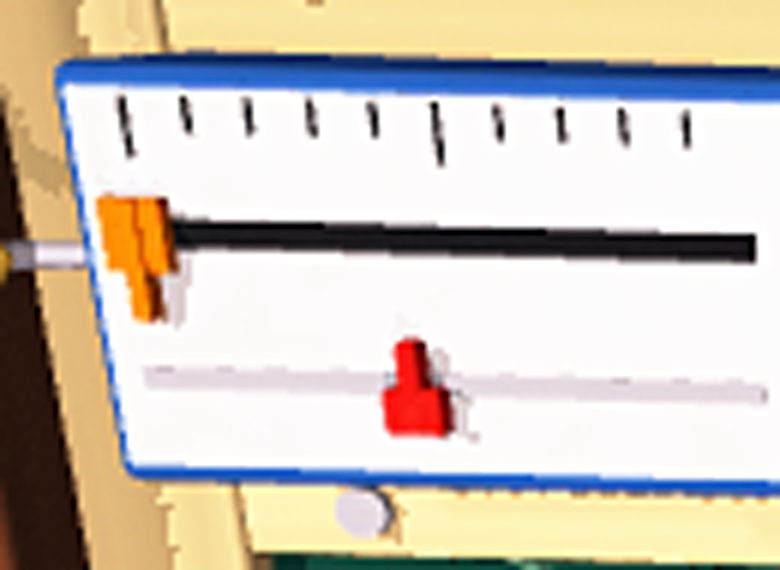

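View pics/c2.png

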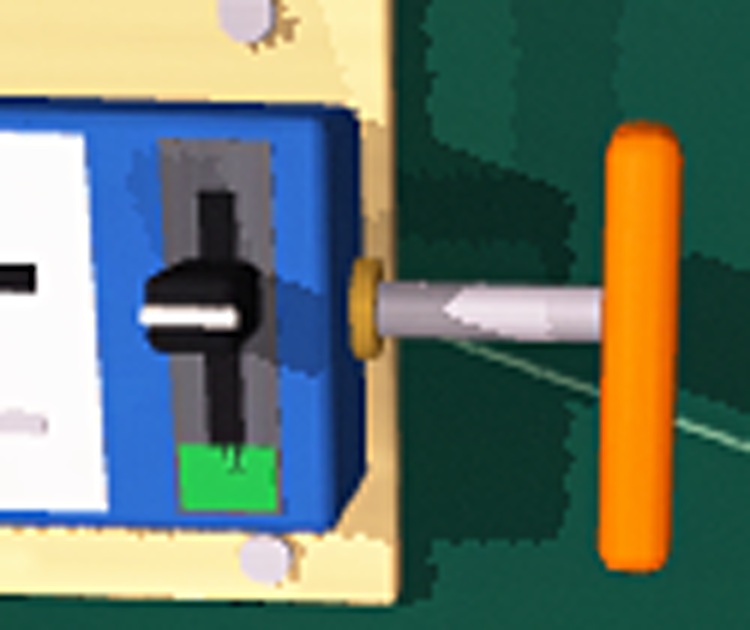

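```bash
cat > a.py <<'E'
from h import *
_,c=load('w1')
A=lambda u,v:((u+.5)/6-.5+30,(v+.5)/6-.5+90)
B=lambda u,v:((u+.5)/6-.5+150,(v+.5)/6-.5+85)
p,r=fit(c,[(*A(60,65),.052,.08,-.035),(*B(322,112),.052,-.08,-.035),(*B(328,528),.052,-.08,.035),(*A(130,475),.052,.08,.035),
 (*B(644,125),.072,-.131,-.035),(*B(635,567),.072,-.131,.035)])
print(p,np.degrees(p[2]),r.round(1))
for n,(u,v),z in [('ptr',A(149,303),.055),('mark',A(409,343),.055),('ptr root',A(124,270),.055),('lock',B(192,316),.076)]: print(n,torig(p,ray(c,u,v,z)).round(4))
for n,a in [('ptr',(.068,.006,.055)),('lock',(-.062,-.012,.076)),('hnd',(-.131,0,.072))]: 
  w=[*toworld(p,*a[:2]),a[2]]; print(n,w,(proj(c,w)))
E
python3 a.py
python3 - <<'E'
from h import *
_,c=load('w1');exec(open('a.py').read().split('print(p')[0])
s=status.get_state();T=rq(s['ee_rot'])
h=np.array([*toworld(p,-.131,0),.036]); print('to handle, tool axes, share', T.T@(h-s['position'])/.3, 'rig yaw-180',np.degrees(p[2])-180,'tool y',np.degrees(np.arctan2(T[1,1],T[0,1])))
E
```

```text
[0.57892595 0.03846178 1.90060415] 108.89659630437372 [[ 0.6  3. ]
 [ 1.  -0.8]
 [-0.  -2.2]
 [-1.8  1.3]
 [ 0.7 -0.5]
 [-0.5 -0.8]]
ptr [0.0679 0.0038]
mark [0.0262 0.0094]
ptr root [ 0.0711 -0.0015]
lock [-0.062  -0.0051]
ptr [np.float64(0.5512267602854899), np.float64(0.10085372348733262), 0.055] [ 54.73792689 142.35429765]
lock [np.float64(0.6103586009998824), np.float64(-0.016310372607536473), 0.076] [181.20377916 129.60525148]
hnd [np.float64(0.6213517696225), np.float64(-0.08547792456388875), 0.072] [256.84219452 143.72801594]
to handle, tool axes, share [0.09997869 0.00306364 0.55140064] rig yaw-180 -71.10340369562628 tool y -69.87620896313517
```

Call:
{"fn": "apply_moves", "kwargs": {"xyz": [[0.1,0.003,0],[0,0,0.15],[0,0,0.15],[0,0,0.15],[0,0,0.05],[0,0,0.05],[0,0,0]], "rot": [[0,0,0.02],[0,0,0],[0,0,0],[0,0,0],[0,0,0],[0,0,0],[0,0,0]], "hand": [-0.05,-0.05,-0.05,-0.05,-0.05,-0.05,-0.05]}}

```text
clock: 2.82
position: [0.6223, -0.0851, 0.0369]
ee_rot: [0.0, 0.986, 0.164, 0.0]
contact_force: [-1.0, -0.1, -0.1]
width: 0.0405
gripper_force: 0.0
```

Call:
{"fn": "apply_moves", "kwargs": {"xyz": [[0,0,0],[0,0,0],[0,0,0],[0,0,0],[0,0,0],[0,0,0]], "rot": [[0,0,0],[0,0,0],[0,0,0],[0,0,0],[0,0,0],[0,0,0]], "hand": [-1,-1,-1,-1,-1,-1], "force": 40}}

```text
clock: 3.58
position: [0.6231, -0.0842, 0.0382]
ee_rot: [0.0, 0.986, 0.165, 0.001]
contact_force: [-0.5, 2.2, 6.1]
width: 0.0102
gripper_force: 39.5
```

Run:
```python
from h import *
snap('wrist','w2'); crop('w2',0,60,200,150,4,'c3')
s=status.get_state(); print(s['position'],s['width'],s['contact_force'])
```

```text
[ 0.62314677 -0.08421824  0.03825242] 0.009930154040828703 [-0.84273169  2.41311979  6.05266337]
```

View pics/w2.png

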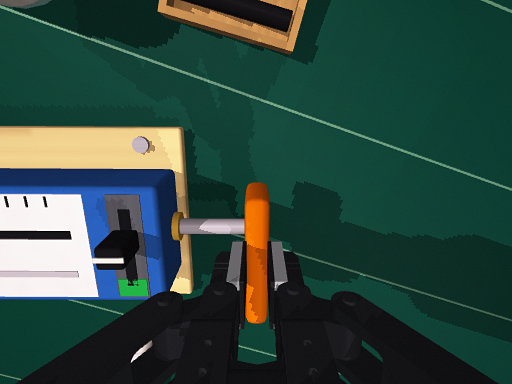

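Call:
{"fn": "apply_moves", "kwargs": {"xyz": [[0,0,-0.005],[0,0.01,0],[0,0.02,0],[0,0.02,0],[0,0.02,0],[0,0.02,0],[0,0.02,0],[0,0.01,0]], "rot": [[0,0,0],[0,0,0],[0,0,0],[0,0,0],[0,0,0],[0,0,0],[0,0,0],[0,0,0]], "hand": [-1,-1,-1,-1,-1,-1,-1,-1]}}

```text
clock: 4.62
position: [0.6339, -0.1167, 0.0383]
ee_rot: [-0.002, 0.986, 0.164, 0.0]
contact_force: [0.8, 9.0, 3.0]
width: 0.01
gripper_force: 39.8
```

Run:
```python
from h import *
snap('top','t3'); s=status.get_state(); d=s['position']-np.array([.62315,-.08422,.03825])
print(d, rq(s['ee_rot']).T@d, s['contact_force'],s['width'])
crop('t3',180,170,130,90,6,'c4')
```

```text
[ 1.09573014e-02 -3.27932612e-02  3.99161838e-05] [-0.00024862  0.03457416 -0.00016735] [0.74275101 8.22919951 2.78284087] 0.010296418349476233
```

View pics/c4.png

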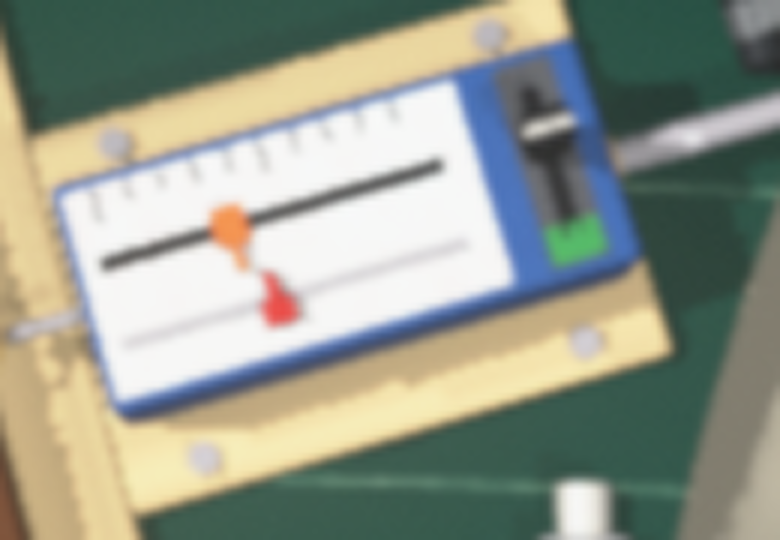

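The pointer tip is at about (242,266) and the marker tip at (269,275) in the crop, so about 7 mm remain.

Call:
{"fn": "apply_moves", "kwargs": {"xyz": [[0,0.012,0],[0,0.012,0],[0,0,0],[0,0,0]], "rot": [[0,0,0],[0,0,0],[0,0,0],[0,0,0]], "hand": [-1,-1,-1,-1]}}

```text
clock: 5.18
position: [0.6361, -0.1229, 0.0383]
ee_rot: [-0.002, 0.986, 0.164, 0.0]
contact_force: [-0.2, 9.4, 3.3]
width: 0.0101
gripper_force: 39.8
```

Run:
```python
from h import *
snap('top','t4'); s=status.get_state(); d=s['position']-np.array([.62315,-.08422,.03825])
print(rq(s['ee_rot']).T@d, s['contact_force'],s['width'])
crop('t4',180,180,80,60,10,'c5')
```

```text
[-0.00031738  0.04079445 -0.00024124] [1.9139742  9.61616118 2.82123355] 0.010217511161366401
```

View pics/c5.png

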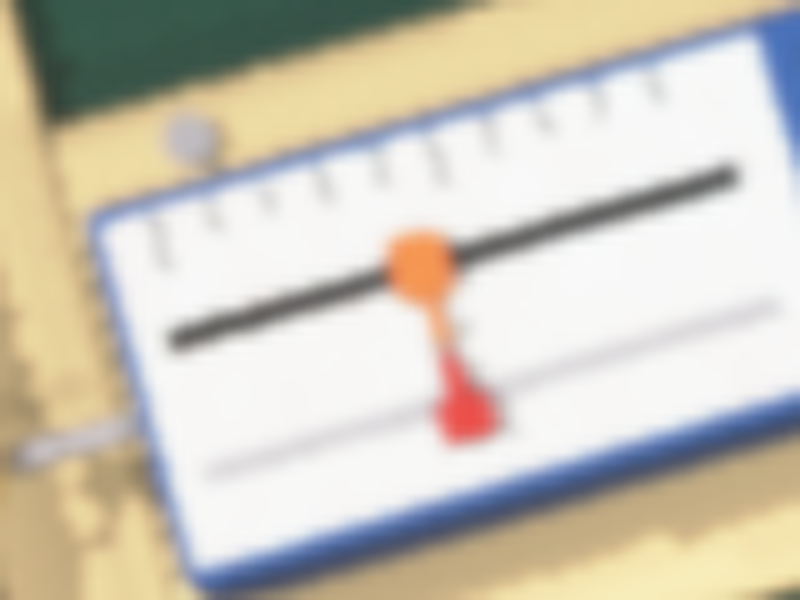

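The tips line up to within about 0.3 mm: pointer (442,340), marker (449,360), with the offset along rig y. Now I'll hold, then ease back.

Call:
{"fn": "apply_moves", "kwargs": {"xyz": [[0,0,0],[0,0,0],[0,0,0],[0,0,0],[0,0,0],[0,0,0],[0,0,0],[0,0,0]], "rot": [[0,0,0],[0,0,0],[0,0,0],[0,0,0],[0,0,0],[0,0,0],[0,0,0],[0,0,0]], "hand": [-1,-1,-1,-1,-1,-1,-1,-1]}}

```text
clock: 6.22
position: [0.6361, -0.1229, 0.0383]
ee_rot: [-0.002, 0.986, 0.164, 0.0]
contact_force: [1.4, 9.0, 2.9]
width: 0.0103
gripper_force: 39.8
```

Call:
{"fn": "apply_moves", "kwargs": {"xyz": [[0,0,0],[0,0,0],[0,0,0],[0,0,0],[0,0,0],[0,0,0],[0,-0.01,0],[0,-0.015,0]], "rot": [[0,0,0],[0,0,0],[0,0,0],[0,0,0],[0,0,0],[0,0,0],[0,0,0],[0,0,0]], "hand": [-1,-1,-1,-1,-1,-1,-1,-1]}}

```text
clock: 7.22
position: [0.6338, -0.1163, 0.0383]
ee_rot: [-0.002, 0.986, 0.164, 0.0]
contact_force: [0.2, 7.8, 1.7]
width: 0.0101
gripper_force: 39.8
```

Call:
{"fn": "apply_moves", "kwargs": {"xyz": [[0,-0.015,0],[0,-0.015,0],[0,-0.015,0],[0,-0.015,0],[0,-0.015,0],[0,-0.015,0],[0,-0.015,0],[0,-0.005,0]], "rot": [[0,0,0],[0,0,0],[0,0,0],[0,0,0],[0,0,0],[0,0,0],[0,0,0],[0,0,0]], "hand": [-1,-1,-1,-1,-1,-1,-1,-1]}}

```text
clock: 8.22
position: [0.624, -0.0871, 0.0384]
ee_rot: [0.0, 0.986, 0.165, 0.001]
contact_force: [4.1, 3.8, 0.3]
width: 0.0105
gripper_force: 39.6
```

Call:
{"fn": "apply_moves", "kwargs": {"xyz": [[0,-0.005,0],[0,-0.005,0],[0,0,0],[0,0,0]], "rot": [[0,0,0],[0,0,0],[0,0,0],[0,0,0]], "hand": [-1,-1,-1,-1]}}

```text
clock: 8.72
position: [0.6231, -0.0845, 0.0384]
ee_rot: [0.0, 0.986, 0.165, 0.001]
contact_force: [2.7, 3.7, -0.0]
width: 0.0105
gripper_force: 39.6
```

Run:
```python
from h import *
s=status.get_state(); d=s['position']-np.array([.62315,-.08422,.03825])
print(rq(s['ee_rot']).T@d, s['contact_force'],s['width'])
```

```text
[-0.00015179  0.00021254 -0.00012269] [ 2.70296549  3.70804639 -0.03219405] 0.010478821257548168
```

Call:
{"fn": "apply_moves", "kwargs": {"xyz": [[0,-0.003,0],[0,0,0],[0,0,0],[0,0,0],[0,0,-0.1],[0,0,-0.17],[0,0,0]], "rot": [[0,0,0],[0,0,0],[0,0,0],[0,0,0],[0,0,0],[0,0,0],[0,0,0]], "hand": [-1,-1,-0.05,-0.05,-0.05,-0.05,-0.05]}}

```text
clock: 9.6
position: [0.6245, -0.0851, 0.1236]
ee_rot: [0.002, 0.986, 0.165, 0.004]
contact_force: [1.1, -0.1, 0.2]
width: 0.0403
gripper_force: 0.0
```

Call:
{"fn": "apply_moves", "kwargs": {"xyz": [[0.11,0,0],[0,-0.12,0],[0,-0.11,0],[0,0,0],[0,0,0],[0,0,0]], "rot": [[0,0,0],[0,0,0],[0,0,0],[0,0,0],[0,0,0],[0,0,0]], "hand": [-1,-1,-1,-1,-1,-1]}}

```text
clock: 10.35
position: [0.6308, -0.0087, 0.1189]
ee_rot: [0.0, 0.986, 0.164, -0.0]
contact_force: [0.8, 0.6, 0.3]
width: -0.0001
gripper_force: 0.0
```

Run:
```python
from h import *
p=np.array([.57893,.03846,1.9006]); s=status.get_state(); print(torig(p,s['position']),s['position'],s['width'],s['contact_force'])
snap('wrist','w5')
```

```text
[-0.06145951 -0.03381204] [ 0.63082389 -0.00873693  0.11885106] -0.00013003113820982625 [0.78212994 0.56276316 0.26209933]
```

View pics/w5.png

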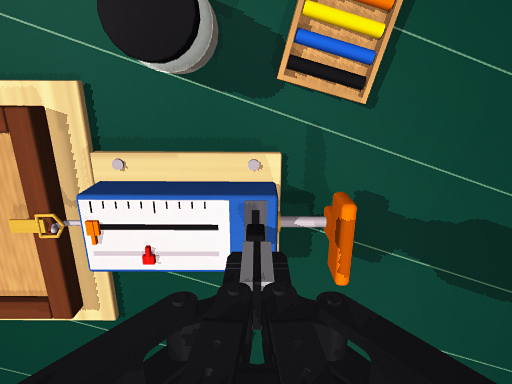

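The handle and pointer are home, and the closed fingers line up with the lock at column 256. I'll lower beside the lock and push.

Call:
{"fn": "apply_moves", "kwargs": {"xyz": [[0,0,0.1],[0,0,0.07],[0,0,0.025],[0,0,0]], "rot": [[0,0,0],[0,0,0],[0,0,0],[0,0,0]], "hand": [-1,-1,-1,-1]}}

```text
clock: 10.9
position: [0.6307, -0.0081, 0.0604]
ee_rot: [0.0, 0.986, 0.164, -0.0]
contact_force: [-0.1, 1.0, 0.1]
width: 0.0002
gripper_force: 0.0
```

Call:
{"fn": "apply_moves", "kwargs": {"xyz": [[-0.015,0,0],[-0.015,0,0],[-0.015,0,0],[-0.015,0,0],[-0.015,0,0],[-0.01,0,0],[0,0,0]], "rot": [[0,0,0],[0,0,0],[0,0,0],[0,0,0],[0,0,0],[0,0,0],[0,0,0]], "hand": [-1,-1,-1,-1,-1,-1,-1]}}

```text
clock: 11.78
position: [0.6064, -0.0159, 0.0607]
ee_rot: [0.0, 0.986, 0.165, -0.0]
contact_force: [0.5, 0.7, -0.1]
width: -0.0002
gripper_force: 0.0
```

Call:
{"fn": "apply_moves", "kwargs": {"xyz": [[-0.007,0,0],[-0.007,0,0],[0,0,0]], "rot": [[0,0,0],[0,0,0],[0,0,0]], "hand": [-1,-1,-1]}}

```text
clock: 12.15
position: [0.6024, -0.0172, 0.0606]
ee_rot: [0.0, 0.986, 0.165, -0.0]
contact_force: [0.7, -0.3, 0.4]
width: -0.0004
gripper_force: 0.0
```

Run:
```python
from h import *
p=np.array([.57893,.03846,1.9006]); s=status.get_state(); print(torig(p,s['position']),s['position'],s['contact_force'])
```

```text
[-0.06030719 -0.00418152] [ 0.60241709 -0.01724278  0.06064374] [ 0.72749941 -0.3132867   0.43044209]
```

Call:
{"fn": "apply_moves", "kwargs": {"xyz": [[-0.007,0,0],[-0.007,0,0],[0,0,0]], "rot": [[0,0,0],[0,0,0],[0,0,0]], "hand": [-1,-1,-1]}}

```text
clock: 12.52
position: [0.5984, -0.0186, 0.0607]
ee_rot: [0.0, 0.986, 0.165, -0.0]
contact_force: [0.3, 0.3, -0.6]
width: 0.0
gripper_force: 0.0
```

Run:
```python
from h import *
p=np.array([.57893,.03846,1.9006]); s=status.get_state(); print(torig(p,s['position']),s['position'],s['contact_force'])
snap('scene','s6'); crop('s6',190,170,130,100,6,'c6')
```

```text
[-6.03221148e-02  5.10333535e-05] [ 0.59841747 -0.01862764  0.06068651] [ 0.32034509  0.3205694  -0.56168309]
```

View pics/c6.png

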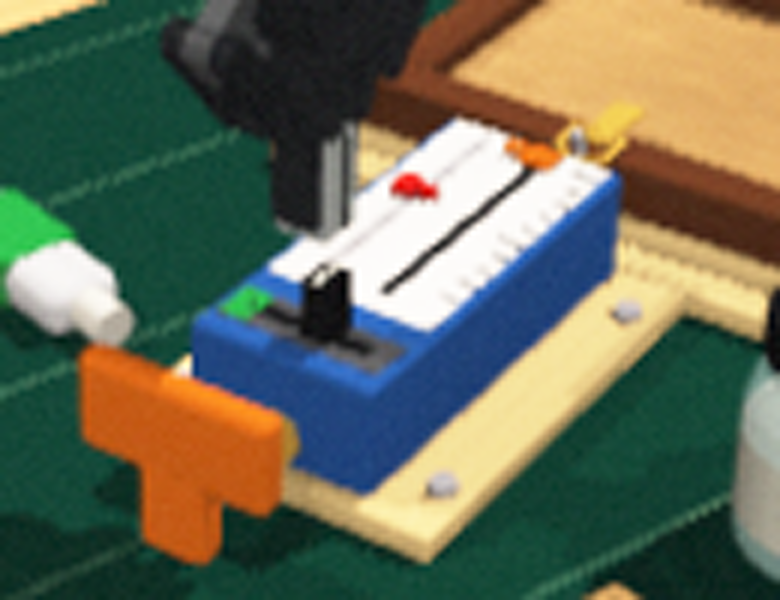

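The housing, handle and pointer are home, but the lock at crop (325,300) still looks mid-slot, and the fingertip is at about (320,235). I'll check that geometry by projection.

Run:
```python
from h import *
_,c=load('s6'); p=np.array([.57893,.03846,1.9006]); s=status.get_state()
cr=lambda w:((proj(c,w)-[190,170]+.5)*6-.5).round()
print('tcp',cr(s['position']))
print('rig',p,c['o'],{k:cr([*toworld(p,*v[:2]),v[2]]).tolist() for k,v in dict(lock12=(-.062,-.012,.076),lock6=(-.062,-.006,.076),lock0=(-.062,.0,.076),lock12e=(-.062,.012,.076),base6=(-.062,-.006,.052),cornerA=(-.08,-.035,.052),cornerB=(-.08,.035,.052),cornerC=(.08,-.035,.052),hnd=(-.131,0,.072)).items()})
```

```text
tcp [314. 312.]
rig [0.57893 0.03846 1.9006 ] [ 1.19437008 -0.476485    0.56570826] {'lock12': [344.0, 286.0], 'lock6': [328.0, 280.0], 'lock0': [312.0, 274.0], 'lock12e': [280.0, 262.0], 'base6': [327.0, 344.0], 'cornerA': [373.0, 402.0], 'cornerB': [187.0, 328.0], 'cornerC': [626.0, 179.0], 'hnd': [180.0, 390.0]}
```

Call:
{"fn": "apply_moves", "kwargs": {"xyz": [[0,0,-0.05],[0.05,0,0],[0.05,0,0],[0.005,0,0],[0,0,0.05],[0,0,0.012],[0,0,0.012],[0,0,0]], "rot": [[0,0,0],[0,0,0],[0,0,0],[0,0,0],[0,0,0],[0,0,0],[0,0,0],[0,0,0]], "hand": [-1,-1,-1,-1,-1,-1,-1,-1]}}

```text
clock: 13.58
position: [0.628, -0.0085, 0.0531]
ee_rot: [-0.0, 0.986, 0.165, -0.0]
contact_force: [0.6, -0.7, 0.4]
width: 0.0001
gripper_force: 0.0
```

Run:
```python
from h import *
p=np.array([.57893,.03846,1.9006]); s=status.get_state(); print(torig(p,s['position']),s['position'],s['contact_force'])
a,_=snap('scene','s7'); b,_=load('s6')
# lowest dark-grey finger region: changed pixels between s6 and s7 in the gauge area
d=np.abs(a[:,:,::-1].astype(int)-b).sum(2)>60
for y in range(195,235): 
    x=np.where(d[y,190:320])[0]
    if len(x)>1: print(y,x.min()+190,x.max()+190,len(x))
```

```text
[-0.06028848 -0.03125504] [ 0.62802544 -0.00845712  0.05311182] [ 0.60838025 -0.67983881  0.40957837]
195 234 266 29
196 235 266 29
197 235 266 30
198 238 265 26
199 236 264 23
200 235 264 26
201 235 263 27
202 235 263 29
203 236 263 26
204 236 263 27
205 236 263 27
206 236 263 28
207 236 263 28
208 236 264 28
209 238 263 22
210 243 263 17
211 249 263 15
212 249 263 14
213 249 263 15
214 246 263 15
215 250 262 11
216 250 262 11
217 252 261 10
218 254 259 5
219 257 258 2
227 205 209 5
228 204 211 8
229 205 211 7
232 217 219 3
233 217 223 7
234 218 226 9
```

Call:
{"fn": "apply_moves", "kwargs": {"xyz": [[0,0,0.008],[0,0,0.008],[0,0,0]], "rot": [[0,0,0],[0,0,0],[0,0,0]], "hand": [-1,-1,-1]}}

```text
clock: 14.0
position: [0.6282, -0.0084, 0.0485]
ee_rot: [-0.0, 0.986, 0.165, -0.0]
contact_force: [0.1, -0.3, 0.2]
width: 0.0
gripper_force: 0.0
```

Call:
{"fn": "apply_moves", "kwargs": {"xyz": [[0,0,0.008],[0,0,0.008],[0,0,0]], "rot": [[0,0,0],[0,0,0],[0,0,0]], "hand": [-1,-1,-1]}}

```text
clock: 14.38
position: [0.6282, -0.0083, 0.0436]
ee_rot: [-0.0, 0.986, 0.165, -0.0]
contact_force: [-0.2, 0.3, 0.2]
width: -0.0001
gripper_force: 0.0
```

Call:
{"fn": "apply_moves", "kwargs": {"xyz": [[0,0,0.008],[0,0,0.008],[0,0,0]], "rot": [[0,0,0],[0,0,0],[0,0,0]], "hand": [-1,-1,-1]}}

```text
clock: 14.75
position: [0.6282, -0.0083, 0.0388]
ee_rot: [-0.0, 0.986, 0.165, -0.0]
contact_force: [1.0, 0.3, 0.2]
width: 0.0
gripper_force: 0.0
```

Run:
```python
from h import *
s=status.get_state(); print(s['position'],s['contact_force'])
a,c=snap('scene','s8'); b,_=load('s7')
d=np.abs(a[:,:,::-1].astype(int)-b).sum(2)>60
for y in range(205,235): 
    x=np.where(d[y,230:320])[0]
    if len(x)>1: print(y,x.min()+230,x.max()+230,len(x))
for dz in (0,.01,.02,.03): print(dz,proj(c,s['position']+[0,0,dz])-[0,2])
w,c=snap('wrist','w8'); print(w[225:300:5,256].tolist())
for dz in (0,.01,.02,.03): print(dz,proj(c,s['position']+[0,0,dz]))
```

```text
[ 0.62821128 -0.00833978  0.03878406] [0.98430301 0.33663699 0.23915453]
205 242 265 16
206 242 263 14
207 243 262 13
208 245 260 9
209 248 264 6
210 249 258 2
211 249 262 2
212 249 261 2
213 249 263 3
214 244 263 3
215 242 263 9
216 242 263 14
217 242 263 17
218 248 263 16
219 248 263 16
220 248 263 16
221 249 263 15
222 250 262 13
223 251 262 12
224 252 261 10
225 255 259 5
230 245 250 6
231 244 252 9
232 244 254 11
233 246 254 9
234 249 253 5
0 [255.74642356 234.64751668]
0.01 [255.88758765 230.28086899]
0.02 [256.03040322 225.86313563]
0.03 [256.17489943 221.39341482]
[[20, 45, 91], [21, 47, 92], [18, 44, 90], [35, 85, 170], [19, 17, 19], [17, 15, 17], [17, 16, 17], [17, 14, 16], [17, 15, 15], [18, 17, 17], [17, 14, 17], [15, 13, 14], [22, 21, 23], [22, 21, 22], [21, 20, 21]]
0 [254.65527183 232.11982037]
0.01 [254.54412256 239.86065484]
0.02 [254.42050384 248.46990709]
0.03 [254.2821926  258.10239882]
```

Call:
{"fn": "apply_moves", "kwargs": {"xyz": [[-0.015,0,0],[-0.015,0,0],[-0.015,0,0],[-0.015,0,0],[-0.015,0,0],[-0.007,0,0],[0,0,0]], "rot": [[0,0,0],[0,0,0],[0,0,0],[0,0,0],[0,0,0],[0,0,0],[0,0,0]], "hand": [-1,-1,-1,-1,-1,-1,-1]}}

```text
clock: 15.72
position: [0.6047, -0.0165, 0.0391]
ee_rot: [0.0, 0.986, 0.165, -0.0]
contact_force: [0.4, -0.5, 0.0]
width: 0.0002
gripper_force: 0.1
```

Call:
{"fn": "apply_moves", "kwargs": {"xyz": [[-0.005,0,0],[-0.005,0,0],[0,0,0]], "rot": [[0,0,0],[0,0,0],[0,0,0]], "hand": [-1,-1,-1]}}

```text
clock: 16.1
position: [0.6023, -0.0174, 0.0391]
ee_rot: [0.0, 0.986, 0.165, -0.0]
contact_force: [0.9, 1.6, 0.3]
width: -0.0001
gripper_force: 0.6
```

Call:
{"fn": "apply_moves", "kwargs": {"xyz": [[-0.005,0,0],[-0.005,0,0],[0,0,0]], "rot": [[0,0,0],[0,0,0],[0,0,0]], "hand": [-1,-1,-1]}}

```text
clock: 16.48
position: [0.6023, -0.0175, 0.0393]
ee_rot: [-0.0, 0.986, 0.164, 0.003]
contact_force: [5.9, 3.3, -4.7]
width: -0.0002
gripper_force: 3.6
```

Contact force rose exactly at the expected end-stop position. I'll back off and lift.

Call:
{"fn": "apply_moves", "kwargs": {"xyz": [[0.03,0,0],[0.03,0,0],[0,0,-0.1],[0,0,-0.15],[0,0,-0.15],[0.1,0,0],[0,0,0],[0,0,0]], "rot": [[0,0,0],[0,0,0],[0,0,0],[0,0,0],[0,0,0],[0,0,0],[0,0,0],[0,0,0]], "hand": [-1,-1,-1,-1,-1,-1,-1,-1]}}

```text
clock: 17.48
position: [0.6438, -0.0028, 0.1582]
ee_rot: [-0.0, 0.986, 0.165, -0.001]
contact_force: [0.5, -0.1, -0.5]
width: 0.0001
gripper_force: 0.0
```

Run:
```python
from h import *
p=np.array([.57893,.03846,1.9006])
c0=load('sc0')[0]; a,c=snap('scene','s9'); a=a[:,:,::-1]
P=lambda x,y,z: proj(c,[*toworld(p,x,y),z])-[0,2]
for y in (-.012,-.006,.006,.012): print('lock',y,P(-.062,y,.076).round(1))
for n,im in (('start',c0),('now',a)):
    sub=im[190:235,215:262].astype(int); k=sub.max(2)<45; v,u=np.where(k); print(n,'black centroid',u.mean()+215,v.mean()+190,k.sum())
    g=(sub[:,:,1]>120)&(sub[:,:,2]<80); print('green px',g.sum())
for n,(x0,x1,y0,y1),f in [('red',(250,270,192,208),lambda s:(s[:,:,2]>150)&(s[:,:,1]<70)),('orange',(200,245,220,270),lambda s:(s[:,:,2]>180)&(s[:,:,1]>60)&(s[:,:,0]<60)),('ptr',(270,290,188,202),lambda s:(s[:,:,2]>180)&(s[:,:,1]>60)&(s[:,:,0]<60))]:
    for im in (c0,a): v,u=np.where(f(im[y0:y1,x0:x1].astype(int))); print(n,u.mean()+x0,v.mean()+y0,len(u))
s=status.get_state();print(s['position'],s['contact_force'])
```

```text
lock -0.012 [246.9 215.2]
lock -0.006 [244.2 214.2]
lock 0.006 [238.9 212.2]
lock 0.012 [236.2 211.2]
start black centroid 243.69230769230768 221.32967032967034 91
green px 29
now black centroid 237.8426966292135 219.31460674157304 89
green px 23
red 258.25 200.75 16
red 258.42857142857144 200.78571428571428 14
orange 219.348623853211 243.1269113149847 654
orange 219.76134699853588 243.54319180087847 683
ptr 279.84 194.88 25
ptr 279.2608695652174 195.30434782608697 23
[ 0.64365563 -0.00284001  0.15817972] [ 0.35399385  0.19198276 -0.32001228]
```

Run:
```python
from h import *
p=np.array([.57893,.03846,1.9006])
def prof(im,c,bgr):
    for y in np.arange(-.018,.0281,.002):
        q=[proj(c,[*toworld(p,x,y),.076]) for x in (-.065,-.062,-.059)]
        m=cv2.remap(im,np.float32([[a[0] for a in q]]),np.float32([[a[1] for a in q]]),cv2.INTER_LINEAR)[0].mean(0)
        print(round(y*1e3),m.astype(int).tolist() if bgr else m[::-1].astype(int).tolist(),end=' | ')
    print()
prof(*load('w1'),True); prof(*load('top0'),True)
a,c=snap('wrist','w9'); prof(a,c,False); a,c=snap('top','t9'); prof(a,c,False)
```

```text
-18 [74, 68, 72] | -16 [77, 69, 71] | -14 [66, 59, 62] | -12 [20, 18, 19] | -10 [28, 25, 27] | -8 [29, 26, 28] | -6 [192, 196, 208] | -4 [191, 192, 195] | -2 [27, 22, 24] | 0 [29, 26, 27] | 2 [87, 79, 81] | 4 [84, 77, 81] | 6 [83, 77, 81] | 8 [83, 77, 82] | 10 [83, 77, 82] | 12 [83, 78, 82] | 14 [83, 81, 82] | 16 [86, 194, 51] | 18 [85, 192, 50] | 20 [87, 196, 47] | 22 [87, 192, 49] | 24 [85, 195, 48] | 26 [163, 100, 82] | 28 [167, 100, 67] | 
-18 [122, 111, 107] | -16 [115, 105, 100] | -14 [110, 100, 95] | -12 [103, 93, 90] | -10 [91, 83, 79] | -8 [117, 114, 114] | -6 [182, 187, 188] | -4 [184, 189, 191] | -2 [108, 108, 108] | 0 [67, 62, 61] | 2 [65, 60, 58] | 4 [75, 69, 67] | 6 [87, 80, 77] | 8 [97, 89, 87] | 10 [108, 98, 94] | 12 [109, 98, 94] | 14 [105, 95, 91] | 16 [105, 95, 91] | 18 [105, 96, 92] | 20 [104, 96, 90] | 22 [107, 113, 89] | 24 [109, 143, 87] | 26 [111, 161, 85] | 28 [112, 168, 85] | 
-18 [59, 55, 57] | -16 [60, 54, 57] | -14 [59, 54, 56] | -12 [60, 54, 56] | -10 [59, 54, 56] | -8 [54, 50, 52] | -6 [60, 54, 57] | -4 [44, 40, 42] | -2 [14, 13, 13] | 0 [41, 40, 41] | 2 [54, 53, 55] | 4 [55, 52, 55] | 6 [55, 52, 55] | 8 [55, 53, 55] | 10 [55, 53, 56] | 12 [54, 51, 55] | 14 [54, 51, 54] | 16 [53, 52, 55] | 18 [52, 50, 52] | 20 [52, 50, 53] | 22 [52, 50, 52] | 24 [52, 49, 51] | 26 [52, 50, 52] | 28 [50, 48, 51] | 
-18 [109, 100, 95] | -16 [102, 93, 89] | -14 [98, 89, 85] | -12 [99, 90, 86] | -10 [99, 90, 85] | -8 [99, 89, 85] | -6 [99, 90, 86] | -4 [98, 89, 85] | -2 [98, 89, 85] | 0 [99, 90, 86] | 2 [97, 88, 85] | 4 [97, 88, 83] | 6 [92, 82, 78] | 8 [79, 71, 68] | 10 [100, 98, 97] | 12 [161, 165, 167] | 14 [174, 179, 180] | 16 [105, 106, 107] | 18 [60, 57, 56] | 20 [58, 56, 52] | 22 [70, 78, 60] | 24 [82, 110, 67] | 26 [94, 141, 74] | 28 [105, 160, 81] |
```

```bash
python3 -c "
from h import *
print(job.sign_off())"
```

```text
the job is handed in; nothing more can be done
None
```

The job is handed in, and sign-off returned no verdict: the pointer was held at the red marker (within about 0.3 mm by image) for just under 2 s, the handle was eased home, and the lock measured about 24 mm closed, though I viewed 11 pictures, one over your limit of 10.

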